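Complete the curing rack and hold the curing box open at the mark

ROBOT

A 6-joint arm with a two-finger parallel gripper is mounted at the origin on the work surface. World frame = base frame: x ahead of the robot, y to its left, z up, the work surface at z = 0. Lengths are in mm, angles in rad, forces in N, time in s.
With the tool pointing down it reaches from about 400 to 925 mm from the base axis. Payload 12.5 kg.
Tool frame: the origin (TCP) lies midway between the tips of the shut fingers; the grasp point (between the pads) lies 19 mm behind it; z points along the fingers, y is the line along which they close (so a half turn about z gives the same grasp; the last joint's range is limited). The gripper opens to 95 mm and grips with 3 to 60 N. Pads are 20 mm wide; open, the fingers measure 119 mm over their backs; the gripper's body (75 mm by 180 mm) begins 59 mm behind the grasp point.
Start: joints at [-1.286, 0.491, 1.559, -0, 1.092, -0.106], TCP at [238.104, -577.887, 214.661] pointing down, gripper open.
Joint ranges: [-3.1, 3.1], [-0.84, 2.19], [0.05, 2.79], [-1.13, 4.28], [0.06, 2.93], [-2.69, 2.69]. Speed limits (rad/s): [2.22, 2.22, 2.79, 3.14, 3.14, 3.14].

INTERFACE

Orientations are given as [roll, pitch, yaw] about the fixed x, y, z axes, in that order (R = Rz(yaw) Ry(pitch) Rx(roll)).
In Python, from cell import * gives the robot as it stands.
- The arm moves only by the tool servo_tool, never from a script. Its argument "moves" is one flat list of numbers, 5 for each row, row after row: the shift along the world's x, y, z as a fraction of full scale, then the turn about the world's z as a fraction of full scale, then the opening, from 0 (shut) to 1 (fully open). A call has 1 to 12 rows; each row is the pose to reach, as a shift and turn from the pose commanded when the call began, turning the shorter way round; what a row does not reach only later rows make up. Full scale, the value 1, is 400 mm for a shift and 180 degrees for a turn. A row lasts 1/12 s, in which the tool goes at most 41.7 mm and 7.16 degrees, less where a joint would pass 70% of its speed; a pose out of reach is approached as far as the arm can. A call with a number of a shift or a turn outside -1 to 1 is refused whole. A call with a gripper value outside its range is refused whole. The fingers move at their own pace and stop on an object; the grip force is fixed at half the most. Time passes only in rows, so rows that repeat a pose let the fingers close. It gives the time, the measured TCP pose, the force, the opening and the grip force at its end, in the units of the state.
- state(): the state, without advancing time (a new reading comes with each control period).
- read_camera(name): name is "scene" or "top" or "wrist"; returns (picture, depth): 480x640x3 uint8, blue, green, red; 480x640 float32, mm along the optical axis (not along the pixel's ray), 0 where there is no reading.
- get_calibration(name): a dict with "K" (3x3 intrinsics, pixels), "R" (3x3) and "t" (3): a world point X has camera coordinates R X + t. Camera axes: x right, y down, z forward; pixel columns grow to the right and rows downward; lengths in mm; the calibration is good to about 2 mm. A picture is of the moment at which its call begins: read the wrist's pose just before it. get_calibration takes no time and is no camera call; for the wrist camera it gives the pose at the moment of the call.
- job_done(): hands the job in; it is judged then, once.
The state is a dict: "t": time; "joints": joint angles; "qvel": joint speeds; "tau": joint torques, N m; "eef_pos": TCP position; "tcp_rot": TCP orientation; "ft_force": force on the tool from outside, world axes, zero at the start; "moment": the same for the moment, N m; "opening": opening from 0.0 (shut) to 1.0 (fully open); "grip_force": force on a finger pad.
Only numpy, scipy, OpenCV 4.12 (cv2) and the standard library are available. Lean on these libraries where they do the work, as an engineer would, in place of code of your own. Each camera call takes 0.05 s, during which the arm holds its last target. There are 200 camera calls.

TASK

Put a spare voice coil from the blue tray into each empty pocket of the aluminium rack, fully seated and upright, leaving alone the coils already in the rack and leaving the left-over spare standing in the tray. Then take the handle of the white curing box's lid, raise the lid until the black line along its edge lines up with the red pointer on the quadrant - wide enough for the rack, but not so wide that the lamp in the lid shines in my face - and finish still holding it there by the handle, steady, so that I can lower the rack in; never let the lid drop. Leave the red pointer as set, and do not push the driver, tub or screwdriver about.

Things in the scene. Friction and masses are not known exactly. Their poses are not given: they have to be found in the camera images.
- rack: aluminium curing rack, loose, 1.2 kg, 190 x 130 mm, 24 mm high, with 2 rows of 3 round pockets; origin at the centre of its underside, x along its long side (rows of 3), y along its short side. Pockets are 34 mm wide, 16 mm deep, 60 mm apart both ways; exactly two of the six are empty
- pocket0 (a point): centre of the floor of a pocket of the rack, 16 mm below the rack's top; a seated coil's origin lies here (the coil then stands 30 mm out of the rack)
- pocket1 (a point): centre of the floor of a pocket of the rack, 16 mm below the rack's top; a seated coil's origin lies here (the coil then stands 30 mm out of the rack)
- pocket2 (a point): centre of the floor of a pocket of the rack, 16 mm below the rack's top; a seated coil's origin lies here (the coil then stands 30 mm out of the rack)
- pocket3 (a point): centre of the floor of a pocket of the rack, 16 mm below the rack's top; a seated coil's origin lies here (the coil then stands 30 mm out of the rack)
- pocket4 (a point): centre of the floor of a pocket of the rack, 16 mm below the rack's top; a seated coil's origin lies here (the coil then stands 30 mm out of the rack)
- pocket5 (a point): centre of the floor of a pocket of the rack, 16 mm below the rack's top; a seated coil's origin lies here (the coil then stands 30 mm out of the rack)
- coil0: voice coil on its yellow centring plug, upright, loose, about 60 g, 46 mm tall, a plain cylinder 29 mm in diameter with a 3 mm chamfer round its foot: copper winding below, yellow plug above 22 mm (grip here); origin at the centre of its underside, z up; already in a pocket of the rack at the start (any pocket)
- coil1: voice coil on its yellow centring plug, upright, loose, about 60 g, 46 mm tall, a plain cylinder 29 mm in diameter with a 3 mm chamfer round its foot: copper winding below, yellow plug above 22 mm (grip here); origin at the centre of its underside, z up; already in a pocket of the rack at the start (any pocket)
- coil2: voice coil on its yellow centring plug, upright, loose, about 60 g, 46 mm tall, a plain cylinder 29 mm in diameter with a 3 mm chamfer round its foot: copper winding below, yellow plug above 22 mm (grip here); origin at the centre of its underside, z up; already in a pocket of the rack at the start (any pocket)
- coil3: voice coil on its yellow centring plug, upright, loose, about 60 g, 46 mm tall, a plain cylinder 29 mm in diameter with a 3 mm chamfer round its foot: copper winding below, yellow plug above 22 mm (grip here); origin at the centre of its underside, z up; already in a pocket of the rack at the start (any pocket)
- spare0: voice coil on its yellow centring plug, upright, loose, about 60 g, 46 mm tall, a plain cylinder 29 mm in diameter with a 3 mm chamfer round its foot: copper winding below, yellow plug above 22 mm (grip here); origin at the centre of its underside, z up; a spare, standing in the blue tray at the start; all coils are alike
- spare1: voice coil on its yellow centring plug, upright, loose, about 60 g, 46 mm tall, a plain cylinder 29 mm in diameter with a 3 mm chamfer round its foot: copper winding below, yellow plug above 22 mm (grip here); origin at the centre of its underside, z up; a spare, standing in the blue tray at the start; all coils are alike
- spare2: voice coil on its yellow centring plug, upright, loose, about 60 g, 46 mm tall, a plain cylinder 29 mm in diameter with a 3 mm chamfer round its foot: copper winding below, yellow plug above 22 mm (grip here); origin at the centre of its underside, z up; a spare, standing in the blue tray at the start; all coils are alike
- tray: low blue tray for the spares, fixed, 230 x 100 mm, rim 10 mm high, floor 3 mm thick; origin at the centre of its underside, x along its long side; the three spares stand about 72 mm apart along x
- lid_handle (a point): middle of the lid's steel bar handle: bar 12 mm in diameter, 128 mm long, parallel to the hinge, on posts 116 mm apart; centre line 38 mm above the lid's top face, 195 mm in front of the hinge axis, 56 mm above the plane of the lid's underside. Axes turn with the lid: x along the hinge, -y to the lid's front edge, z out of its top
- lid_hinge (a point): middle of the hinge axis, fixed on the box at its rear top edge, 105 mm above the bench; x along the hinge axis, -y points level to the closed lid's front edge, z up; yaw is the box's yaw
- lid (a joint): opening angle, rad, of the lid of the white UV curing box (box 300 x 220 mm, 105 mm high): 0 shut, grows as the front edge rises, stop at 1.45. Lid: metal hood 300 x 225 x 18 mm, black heat sink on top near the hinge, 0.5 to 0.9 kg; swings freely, falls shut when let go. Hinged at the box's rear top edge; its underside lies in a plane through the hinge axis
- pointer (a joint): angle at which the red pointer is set on the white quadrant, measured like lid from the shut position about the same axis; between 0.6 and 1.0 rad; the lid is at the mark when both joint values are equal
- pointer_tip (a point): tip of the red pointer, a thin red arm pivoted on the hinge axis, on the white graduated arc at the box's end farther from the robot; 150 mm from the axis; -y runs along the pointer away from the hinge; stiff, stays where it is set. The lid's black line is the lower rim of its end face, next to the arc
- driver: bystander: black loudspeaker driver standing on its steel magnet, 155 mm wide, 63 mm high, origin under its centre
- tub: bystander: white plastic tub, 76 mm wide, 55 mm high, origin under its centre
- screwdriver: bystander: green screwdriver lying flat, 190 mm long, along its x
Not all that is in view belongs to the job. What is shaped like the spare0 but turquoise is not meant. What is shaped like the spare1 but pink is not meant.

How it is judged:
By the outcome, as a careful person would: the job done as asked, in the order asked, and still so for the second after the job is handed in, while the arm keeps its last pose, push and grip.
It also fails if it takes over 64 s, if anything falls off the work surface, if the arm or the gripper's body presses on something with over 40 N, if the wrist force passes 120 N, or if a joint passes its speed limit or range.

## Working session

There is one attempt and no reset: what is moved stays moved. The work goes in short steps, Python scripts to look and compute and a tool call to move; the robot and the scene stay as the last step left them, time stands still between calls to the robot, and variables do not carry over. Pictures are saved under pics/ and viewed, at most 10 in all, crops included, and the job is handed in when it is done.

Besides the shell and the picture viewer there is one more tool, called after "Request:" as name(argument=value, ...) on one line, values as JSON. servo_tool: Moves the arm, as the interface text tells. Its arguments: {"type":"object","properties":{"moves":{"type":"array"}},"required":["moves"]}

```bash
mkdir -p pics; ls; python3 - <<'E'
from cell import *
import cv2
for n in ["scene","top"]:
    p,d=read_camera(n); cv2.imwrite(f"pics/{n}0.png",p)
    import numpy as np; np.savez(f"{n}0.npz",p=p,d=d,**get_calibration(n)); print(n,get_calibration(n))
print(state())
E
```

```text
pics
scene {'K': array([[573.99110283,   0.        , 316.77042343],
       [  0.        , 573.99110283, 233.8518311 ],
       [  0.        ,   0.        ,   1.        ]]), 'R': array([[ 0.79452745,  0.60697685, -0.01747128],
       [ 0.37018947, -0.50698079, -0.77841521],
       [-0.48133761,  0.61200456, -0.62750659]]), 't': array([-426.87075488, -140.0773538 , 1640.46095708])}
top {'K': array([[553.19628357,   0.        , 320.92033683],
       [  0.        , 553.19628357, 230.58786484],
       [  0.        ,   0.        ,   1.        ]]), 'R': array([[ 0.00557519, -0.99997361,  0.0046584 ],
       [-0.99729211, -0.00590173, -0.07330497],
       [ 0.07333053, -0.0042371 , -0.99729869]]), 't': array([ -53.73336182,  557.80111154, 1543.84731715])}
{'t': 0.1, 'joints': array([-1.28559704e+00,  4.91455856e-01,  1.55939267e+00,  7.60769836e-06,
        1.09166773e+00, -1.05623565e-01]), 'qvel': array([ 0.00059226,  0.00025818, -0.00051066,  0.00067908,  0.00133859,
       -0.00059786]), 'tau': array([ 3.11266995e-03, -6.13622904e+01, -2.58605701e+01,  6.93990639e-02,
        4.69797815e-02, -2.67390129e-05]), 'eef_pos': array([ 238.04339619, -577.66730966,  214.14572246]), 'tcp_rot': array([-3.14067491e+00, -1.04082617e-04,  3.90819291e-01]), 'ft_force': array([ 1.06753396,  0.02344589, -0.03273661]), 'moment': array([ 0.00503791, -0.03318606, -0.0067442 ]), 'grip_force': 0.0, 'opening': 1.0015465054242028}
```

View pics/scene0.png

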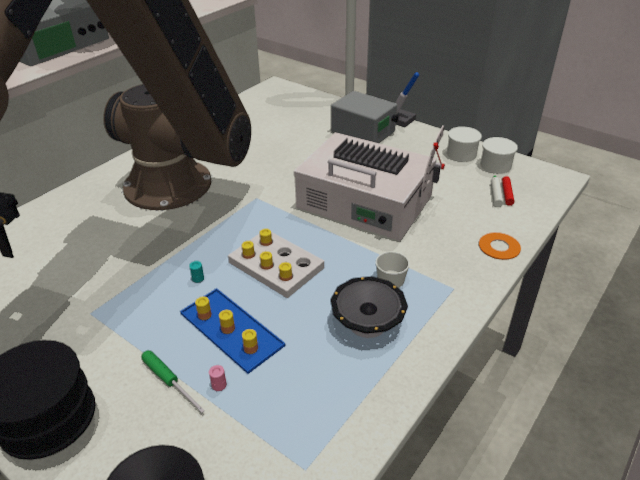

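View pics/top0.png

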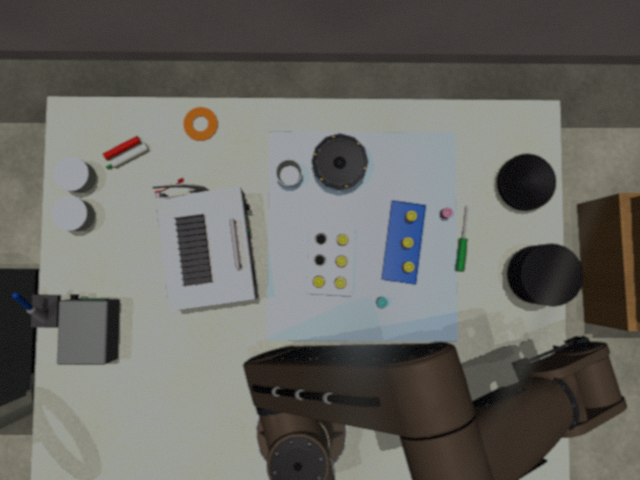

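The scene view shows the rack's two empty pockets at about (284,251) and (303,262), three spares in the blue tray, and the box with its handle at the back. The top view puts the pockets at (320,239) and (320,260), and the handle at about (236,244).

```bash
cat > h.py <<'E'
import numpy as np, cv2
from cell import *
def ray(c,u,v,z):
    K,R,t=c["K"],c["R"],c["t"]; o=-R.T@t; d=R.T@np.linalg.solve(K,[u,v,1]); return o+d*(z-o[2])/d[2]
def cloud(c,d):
    v,u=np.mgrid[:480,:640]; p=np.stack([(u-c["K"][0,2])/c["K"][0,0]*d,(v-c["K"][1,2])/c["K"][1,1]*d,d],-1)
    return (p-c["t"])@c["R"]
def proj(c,X):
    p=c["K"]@(c["R"]@np.asarray(X,float)+c["t"]); return p[:2]/p[2]
def yellow(p):
    h=cv2.cvtColor(p,cv2.COLOR_BGR2HSV); return cv2.inRange(h,(20,130,100),(34,255,255))
E
python3 - <<'E'
from h import *
for n in ["top","scene"]:
    c=dict(np.load(f"{n}0.npz")); W=cloud(c,c["d"])
    m=yellow(c["p"]); k,l,s,ce=cv2.connectedComponentsWithStats(m)
    for i in range(1,k):
        if s[i,4]>15:
            q=W[l==i]; q=q[q[:,2]>q[:,2].max()-8]
            print(n,ce[i].round(1),s[i,4],q.mean(0).round(1),q.min(0).round(),q.max(0).round(), ray(c,*ce[i],50).round(1))
    if n=="top":
        for a in [(320,239),(320,260)]: print(ray(c,*a,24))
        for r,cl in [(244,236),(222,233),(268,239)]: print("handle",W[r,cl])
        print("lid", [W[r,cl].round() for r,cl in [(195,165),(305,178),(192,238),(296,250),(200,245)]])
        print("obj",[ray(c,*a,z).round() for a,z in [((289,174),50),((340,162),60),((382,302),45),((447,213),45),((465,208),5),((460,270),15)]])
c=np.load("top0.npz")["p"]; cv2.imwrite("pics/t1.png",cv2.resize(c[170:315,150:300],(780,600)[:2] if 0 else (600,580),interpolation=2))
c=np.load("scene0.npz")["p"]; cv2.imwrite("pics/s1.png",cv2.resize(c[115:245,285:455],(780,596),interpolation=2))
E
```

```text
top [410.8 215.9] 66 [ 598.3 -299.8   49.4] [ 587. -312.   47.] [ 609. -287.   55.] [ 598.3 -300.3   50. ]
top [342.  239.2] 67 [ 530.7 -108.1   55.8] [ 521. -120.   53.] [544. -98.  61.] [ 532.3 -109.    50. ]
top [407.1 242.4] 62 [ 523.4 -288.8   49.7] [ 514. -301.   47.] [ 534. -278.   55.] [ 524.5 -289.5   50. ]
top [340.9 260.9] 67 [ 472.5 -105.8   54.2] [ 461. -117.   51.] [483. -95.  59.] [ 472.2 -106.1   50. ]
top [408.  266.6] 68 [ 457.1 -291.    48.5] [ 445. -303.   45.] [ 468. -280.   53.] [ 457.5 -291.5   50. ]
top [318.3 281.4] 74 [414.2 -43.   55.4] [403. -54.  53.] [428. -32.  61.] [415.5 -44.   50. ]
top [339.9 282.5] 61 [ 412.4 -104.6   56.2] [ 403. -115.   54.] [423. -92.  61.] [ 412.7 -103.5   50. ]
[534.06050816 -48.05121397  24.        ]
[474.94072219 -48.38803682  24.        ]
handle [511.68280904 167.00592669 166.8258171 ]
handle [568.61228462 176.55639168 160.93641993]
handle [450.73684834 164.72664176 122.14425805]
lid [array([648., 374.,  87.]), array([353., 322., 124.]), array([652., 171., 120.]), array([378., 134., 125.]), array([645., 167.,  10.])]
obj [a
[... 224 characters left out ...]
. -62.  51.] [431. -34.  59.] [423.6 -52.4  50. ]
scene [247.6 248.1] 144 [ 415.  -107.1   54.3] [ 402. -119.   51.] [428. -93.  59.] [ 420.6 -111.4   50. ]
scene [265.9 258.8] 154 [ 475.8 -110.4   54.6] [ 464. -124.   51.] [490. -95.  59.] [ 480.2 -114.7   50. ]
scene [285.1 269.9] 159 [ 534.7 -113.    54.3] [ 522. -126.   51.] [547. -98.  59.] [ 539.5 -117.5   50. ]
scene [202.5 304.8] 190 [1180.6 -815.9  912.9] [1181. -816.  913.] [1181. -816.  913.] [ 469.2 -302.5   50. ]
scene [226.  318.3] 197 [1180.6 -815.9  912.9] [1181. -816.  913.] [1181. -816.  913.] [ 535.8 -300.6   50. ]
scene [249.3 337.9] 207 [1180.6 -815.9  912.9] [1181. -816.  913.] [1181. -816.  913.] [ 609.3 -310.8   50. ]
```

View pics/s1.png

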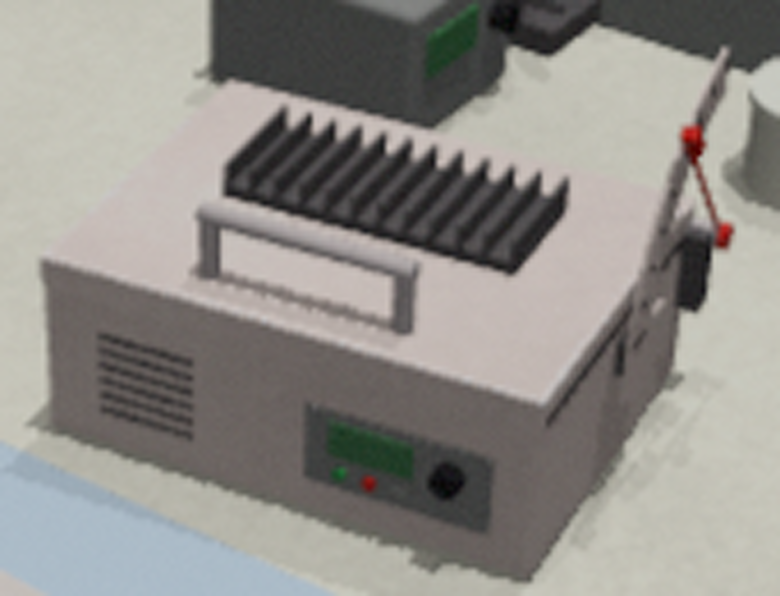

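The crop shows the lid shut with the heat sink toward the hinge. The pointer's tip knob is at scene pixel (436,145) and its pivot at (443,166). I'll move over the tray and rack for a wrist view.

Request:
servo_tool(moves=[0.05,0.06,0.02,0.02,1,0.12,0.15,0.04,0.05,1,0.19,0.24,0.06,0.08,1,0.26,0.33,0.08,0.1,1,0.33,0.42,0.1,0.12,1,0.4,0.51,0.1,0.125,1,0.47,0.6,0.1,0.125,1,0.53,0.68,0.1,0.125,1,0.58,0.74,0.1,0.125,0.55,0.6,0.78,0.1,0.125,0.55,0.6,0.78,0.1,0.125,0.55,0.6,0.78,0.1,0.125,0.55])

```text
t: 1.1
eef_pos: [478.7, -264.5, 254.5]
tcp_rot: [-3.141, 0.0, 0.787]
ft_force: [-0.2, -0.9, 0.2]
opening: 0.779
grip_force: 0.0
```

```bash
cat > w.py <<'E'
from h import *
import sys
s=state(); c=get_calibration("wrist"); p,d=read_camera("wrist"); n=sys.argv[1]
cv2.imwrite(f"pics/{n}.png",p); np.savez(n,p=p,d=d,**c); W=cloud(c,d)
print(s["t"],s["eef_pos"],s["tcp_rot"],"cam",-c["R"].T@c["t"])
k,l,st,ce=cv2.connectedComponentsWithStats(yellow(p))
for i in range(1,k):
    if st[i,4]>100:
        q=W[l==i]; zt=np.percentile(q[:,2],90); m=((l==i)&(abs(W[...,2]-zt)<5)).astype(np.uint8)
        cs,_=cv2.findContours(m,0,1); a=max(cs,key=cv2.contourArea); (u,v),r=cv2.minEnclosingCircle(a)
        print((round(u),round(v)),st[i,4],"ztop",zt.round(1),"ctr",ray(c,u,v,zt).round(1),"rad",r*zt and round(r/c["K"][0,0]*d[l==i].mean(),1))
E
python3 w.py w1
```

```text
1.1 [ 478.71219731 -264.52858302  254.46252701] [-3.14126730e+00  1.75450396e-04  7.86600665e-01] cam [ 531.13578663 -211.76643673  425.05985587]
(242, 48) 900 ztop 55.5 ctr [ 534.1 -110.4   55.5] rad 15.5
(101, 92) 831 ztop 55.4 ctr [417.7 -45.3  55.4] rad 15.7
(196, 97) 827 ztop 55.5 ctr [ 474.4 -107.6   55.5] rad 15.3
(152, 142) 755 ztop 55.6 ctr [ 416.1 -105.1   55.6] rad 15.0
(443, 151) 545 ztop 50.4 ctr [ 601.7 -301.5   50.4] rad 14.4
(378, 198) 658 ztop 50.4 ctr [ 527.7 -291.1   50.4] rad 14.1
(330, 247) 584 ztop 50.5 ctr [ 461.2 -293.3   50.5] rad 13.9
```

View pics/w1.png

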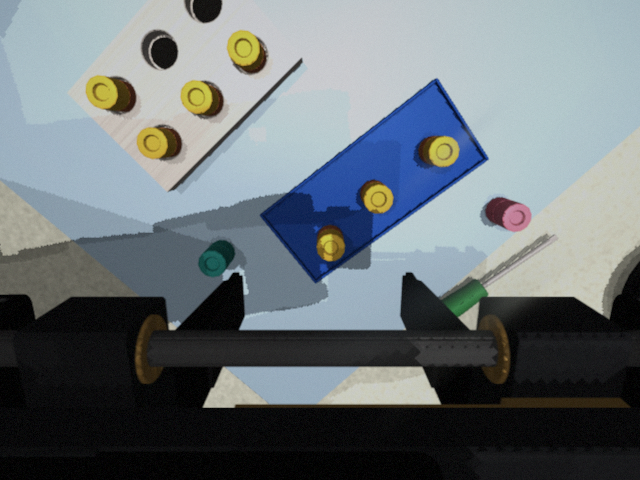

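The wrist view shows the rack at upper left, with empty pockets at (162,50) and (206,5). The spares are at (330,247), (378,198) and (443,151). I'll pick the nearest spare first.

Request:
servo_tool(moves=[-0.045,-0.067,-0.05,0,0.55,-0.045,-0.067,-0.13,0,0.55,-0.045,-0.067,-0.23,0,0.55,-0.045,-0.067,-0.33,0,0.55,-0.045,-0.067,-0.42,0,0.55,-0.045,-0.067,-0.49,0,0.55,-0.045,-0.067,-0.54,0,0.55,-0.045,-0.067,-0.565,0,0.55,-0.045,-0.067,-0.575,0,0.55,-0.045,-0.067,-0.575,0,0.55,-0.045,-0.067,-0.575,0,0.2,-0.045,-0.067,-0.575,0,0])

```text
t: 2.15
eef_pos: [460.5, -293.3, 26.0]
tcp_rot: [3.139, -0.0, 0.783]
ft_force: [-0.4, 0.4, -0.4]
opening: 0.461
grip_force: 0.0
```

Request:
servo_tool(moves=[0,0,0,0,0,0,0,0,0,0,0,0,0,0,0,0,0,0,0,0,0,0,0,0,0,0,0,0.03,0,0,0,0,0.09,0,0,0,0,0.17,0,0,0,0,0.24,0,0,0,0,0.28,0,0,0,0,0.3,0,0,0,0,0.3,0,0])

```text
t: 3.15
eef_pos: [460.5, -293.0, 146.2]
tcp_rot: [3.139, -0.0, 0.784]
ft_force: [0.7, -0.0, -0.9]
opening: 0.297
grip_force: 30.0
```

```bash
python3 w.py w2
```

```text
3.15 [ 460.53838141 -292.95005378  146.16875026] [ 3.13870456e+00 -2.43632292e-04  7.83705516e-01] cam [ 512.67884884 -240.0085658   316.78197116]
(121, 24) 1856 ztop 55.4 ctr [ 473.7 -107.6   55.4] rad 16.3
(0, 18) 162 ztop 55.2 ctr [424.8 -54.5  55.2] rad 10.0
(60, 94) 1686 ztop 55.4 ctr [ 415.  -105.    55.4] rad 15.9
(484, 105) 1081 ztop 50.3 ctr [ 601.5 -301.2   50.3] rad 15.2
(494, 116) 152 ztop 50.5 ctr [ 601.4 -310.7   50.5] rad 10.2
(390, 175) 1382 ztop 50.3 ctr [ 527.8 -291.4   50.3] rad 14.3
(322, 320) 2072 ztop 170.9 ctr [ 461.1 -291.7  170.9] rad 13.8
```

View pics/w2.png

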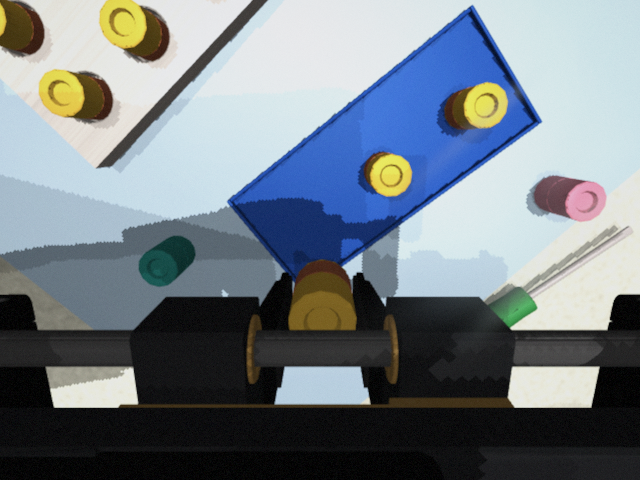

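The spare is held upright at (322,320), and two spares remain in the tray. Next I carry it over the near pocket.

Request:
servo_tool(moves=[0.005,0.04,0,0,0,0.01,0.12,0,0,0,0.02,0.22,0,0,0,0.025,0.32,0,0,0,0.03,0.42,0,0,0,0.035,0.51,0,0,0,0.039,0.57,-0.03,0,0,0.039,0.6,-0.08,0,0,0.039,0.61,-0.14,0,0,0.039,0.61,-0.18,0,0,0.039,0.61,-0.2,0,0,0.039,0.61,-0.2,0,0])

```text
t: 4.2
eef_pos: [474.5, -48.4, 62.3]
tcp_rot: [-3.138, 0.002, 0.784]
ft_force: [-0.8, -0.7, -0.5]
opening: 0.298
grip_force: 30.0
```

```bash
python3 w.py w3
```

```text
4.2 [474.49428215 -48.41466277  62.34646591] [-3.13770888e+00  2.44120931e-03  7.83556352e-01] cam [527.76781404   4.04918262 232.7929858 ]
(497, 290) 1872 ztop 55.2 ctr [ 535.7 -107.7   55.2] rad 13.9
(321, 317) 1233 ztop 87.1 ctr [475.9 -46.1  87.1] rad 13.2
```

View pics/w3.png

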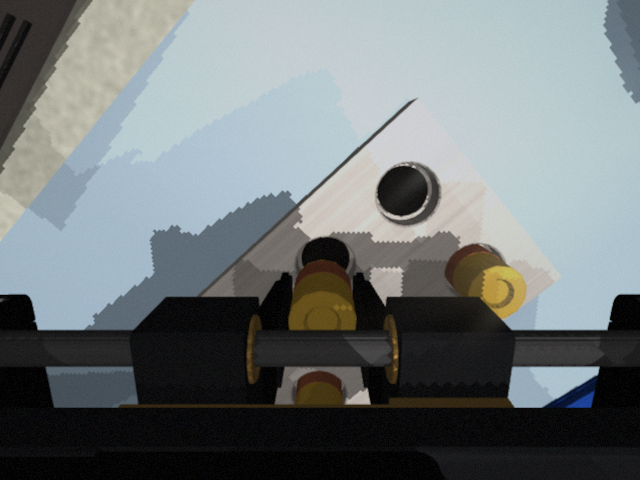

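The near pocket's rim spans u 296–354 under the coil, and the far pocket's rim is centred at about (408,192).

```bash
python3 - <<'E'
from h import *
c=dict(np.load("w3.npz"))
print(ray(c,408,192,24),ray(c,375,192,24),ray(c,441,192,24))
print("left/right rim", ray(c,296,258,24),ray(c,354,258,24),"toprim",ray(c,325,236,24))
for X in [(476,-47,24),(475,-46,24)]:
    q=[proj(c,np.array(X)+17*np.array([np.cos(a),np.sin(a),0])) for a in np.arange(0,6.28,.2)]
    q=np.array(q); print(X,q.min(0).round(),q.max(0).round(), proj(c,X).round())
E
```

```text
[538.74058377 -48.92482655  24.        ] [526.21839765 -36.35812182  24.        ] [551.25324418 -61.4819717   24.        ]
left/right rim [469.31057655 -32.07674022  24.        ] [492.39590437 -55.20714674  24.        ] toprim [489.91543325 -34.5958674   24.        ]
(476, -47, 24) [293. 239.] [353. 295.] [323. 268.]
(475, -46, 24) [291. 239.] [351. 295.] [321. 268.]
```

Request:
servo_tool(moves=[0.005,-0.001,-0.01,0,0,0.005,-0.001,-0.02,0,0,0.005,-0.001,-0.03,0,0,0.005,-0.001,-0.04,0,0,0.005,-0.001,-0.05,0,0,0.005,-0.001,-0.06,0,0,0.005,-0.001,-0.07,0,0,0.005,-0.001,-0.077,0,0,0.005,-0.001,-0.077,0,0,0.005,-0.001,-0.077,0,0])

```text
t: 5.08
eef_pos: [477.6, -49.1, 33.7]
tcp_rot: [-3.141, 0.0, 0.783]
ft_force: [0.1, -0.3, -0.8]
opening: 0.292
grip_force: 30.0
```

Request:
servo_tool(moves=[0,0,-0.005,0,0,0,0,-0.005,0,0.2,0,0,-0.005,0,0.5,0,0,-0.005,0,0.5,0,0,-0.005,0,0.5,0,0,-0.005,0,0.5,0,0,0.04,0,0.5,0,0,0.12,0,0.5,0,0,0.21,0,0.5,0,0,0.28,0,0.5,0,0,0.3,0,0.5,0,0,0.3,0,0.5])

```text
t: 6.08
eef_pos: [478.5, -49.2, 155.8]
tcp_rot: [3.138, -0.002, 0.784]
ft_force: [-0.5, 0.5, -0.8]
opening: 0.5
grip_force: 0.0
```

```bash
python3 w.py w4
```

```text
6.0833 [478.47640072 -49.23250316 155.76924381] [ 3.13790106e+00 -2.18452119e-03  7.83575912e-01] cam [530.29680806   3.55916197 326.5770381 ]
(320, 243) 969 ztop 55.4 ctr [477.5 -48.4  55.4] rad 13.9
(434, 245) 1136 ztop 55.2 ctr [ 534.8 -107.9   55.2] rad 14.3
(250, 285) 102 ztop 55.2 ctr [417.5 -34.2  55.2] rad 9.0
(370, 297) 467 ztop 55.3 ctr [ 474.2 -104.8   55.3] rad 12.9
(571, 396) 635 ztop 50.2 ctr [ 529.9 -288.2   50.2] rad 12.7
```

The first coil's top is at 55.4, level with the others, so it is seated. Now the middle spare.

Request:
servo_tool(moves=[0.01,-0.05,0,0,0.5,0.03,-0.14,0,0,0.5,0.05,-0.24,0,0,0.5,0.07,-0.34,0,0,0.5,0.09,-0.44,0,0,0.5,0.11,-0.53,0,0,0.5,0.123,-0.59,-0.03,0,0.5,0.123,-0.608,-0.11,0,0.5,0.123,-0.608,-0.2,0,0.5,0.123,-0.608,-0.27,0,0.5,0.123,-0.608,-0.31,0,0.5,0.123,-0.608,-0.32,0,0.5])

```text
t: 7.13
eef_pos: [524.6, -291.0, 20.6]
tcp_rot: [-3.134, 0.001, 0.783]
ft_force: [0.1, 0.1, -0.1]
opening: 0.497
grip_force: 0.0
```

Request:
servo_tool(moves=[0,0,0,0,0.5,0,0,0,0,0.2,0,0,0,0,0,0,0,0,0,0,0,0,0,0,0,0,0,0,0,0,0,0,0.03,0,0,0,0,0.09,0,0,0,0,0.17,0,0,0,0,0.23,0,0,0,0,0.25,0,0,0,0,0.25,0,0])

```text
t: 8.13
eef_pos: [527.6, -292.7, 128.5]
tcp_rot: [3.137, -0.001, 0.784]
ft_force: [0.7, 0.2, -0.2]
opening: 0.297
grip_force: 30.0
```

```bash
python3 w.py w5
```

```text
8.1333 [ 527.5987737  -292.71211478  128.46621513] [ 3.13732063e+00 -7.33646207e-04  7.83594758e-01] cam [ 579.50519801 -239.66691156  299.14264353]
(103, 28) 2166 ztop 55.3 ctr [ 534.7 -110.7   55.3] rad 16.3
(39, 103) 1908 ztop 55.4 ctr [ 475.7 -108.    55.4] rad 16.2
(414, 181) 1554 ztop 50.3 ctr [ 602.  -301.3   50.3] rad 14.4
(322, 316) 2332 ztop 151.8 ctr [ 528.8 -290.8  151.8] rad 13.8
```

Request:
servo_tool(moves=[0.003,0.04,0,0,0,0.007,0.12,0,0,0,0.012,0.22,0,0,0,0.018,0.32,0,0,0,0.024,0.42,0,0,0,0.027,0.51,0,0,0,0.027,0.57,-0.03,0,0,0.027,0.6,-0.08,0,0,0.027,0.602,-0.13,0,0,0.027,0.602,-0.16,0,0,0.027,0.602,-0.166,0,0,0.027,0.602,-0.166,0,0])

```text
t: 9.18
eef_pos: [536.6, -50.7, 57.8]
tcp_rot: [-3.139, 0.002, 0.784]
ft_force: [0.3, -0.4, -1.0]
opening: 0.3
grip_force: 30.0
```

```bash
python3 w.py w6
```

```text
9.1833 [536.5800359  -50.72269207  57.84127619] [-3.13854556e+00  1.98719167e-03  7.83872565e-01] cam [589.68321063   1.77257478 228.32046663]
```

View pics/w6.png

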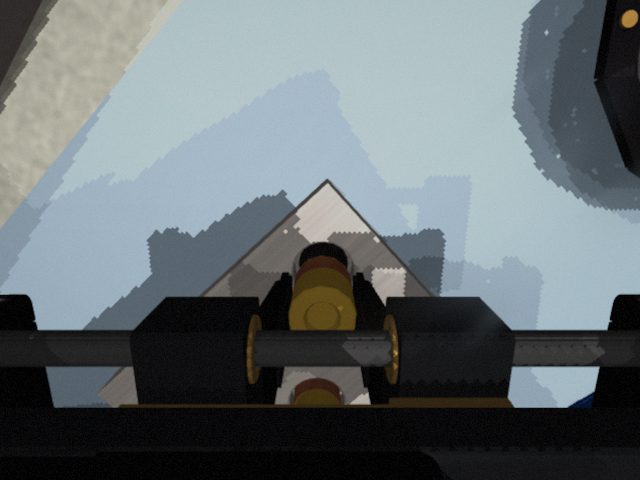

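The coil is lined up over the last pocket, whose rim spans u 296–354 with its top at v≈242. I'll lower and release it.

Request:
servo_tool(moves=[0.001,0,-0.01,0,0,0.001,0,-0.02,0,0,0.001,0,-0.03,0,0,0.001,0,-0.04,0,0,0.001,0,-0.05,0,0,0.001,0,-0.06,0,0,0.001,0,-0.068,0,0,0.001,0,-0.068,0,0,0.001,0,-0.068,0,0])

```text
t: 9.98
eef_pos: [538.1, -51.5, 32.1]
tcp_rot: [-3.142, 0.0, 0.783]
ft_force: [0.2, -1.0, -0.4]
opening: 0.297
grip_force: 30.0
```

Request:
servo_tool(moves=[0,0,0,0,0,0,0,0,0,0.2,0,0,0,0,0.5,0,0,0,0,0.5,0,0,0,0,0.5,0,0,0,0,0.5,0,0,0.04,0,0.5,0,0,0.12,0,0.5,0,0,0.21,0,0.5,0,0,0.29,0,0.5,0,0,0.36,0,0.5,0,0,0.4,0,0.5])

```text
t: 10.98
eef_pos: [538.7, -51.6, 195.6]
tcp_rot: [3.138, -0.002, 0.784]
ft_force: [-0.1, 0.2, 0.5]
opening: 0.496
grip_force: 0.0
```

```bash
python3 w.py w7; python3 - <<'E'
from h import *
p,d=read_camera("top"); c=get_calibration("top"); np.savez("top7",p=p,d=d,**c); W=cloud(c,d)
# handle/lid estimates from initial top depth averaged
c0=dict(np.load("top0.npz")); W0=cloud(c0,c0["d"])
for nm,w in (("0",W0),("7",W)):
    m=(w[...,2]>148)&(w[...,2]<185)&(w[...,0]>420)&(w[...,0]<610)&(w[...,1]>140)&(w[...,1]<190)
    q=w[m]; print(nm,len(q),q.mean(0),q.min(0),q.max(0)); a=np.polyfit(q[:,0],q[:,1],1); print(a)
cw=dict(np.load("w7.npz")); w=cloud(cw,cw["d"]); m=(w[...,2]>148)&(w[...,2]<175)&(w[...,1]>120)&(w[...,1]<200); print("wrist handle",m.sum(), w[m].mean(0) if m.any() else 0)
E
```

```text
10.9833 [538.73694703 -51.56907116 195.6039791 ] [ 3.13829183e+00 -2.09510411e-03  7.83550638e-01] cam [590.60889564   1.19111695 366.36881497]
(321, 229) 890 ztop 55.3 ctr [538.9 -50.2  55.3] rad 14.2
(269, 277) 505 ztop 55.5 ctr [477.9 -48.8  55.5] rad 13.9
(366, 279) 568 ztop 55.3 ctr [ 535.  -108.6   55.3] rad 13.7
(222, 312) 116 ztop 56.3 ctr [426.3 -41.7  56.3] rad 6.6
(315, 322) 486 ztop 55.4 ctr [ 475.4 -106.    55.4] rad 13.6
(269, 370) 219 ztop 55.9 ctr [ 412.5 -109.4   55.9] rad 10.7
(574, 366) 197 ztop 290.6 ctr [595.4 -73.1 290.6] rad 1.3
0 235 [514.60826653 172.54387228 165.67850734] [453.0087751  158.79988817 151.93761579] [578.34664419 187.21894233 174.78032019]
[ 0.14605346 97.38355194]
7 237 [515.13208598 172.69456774 164.73379373] [452.98530034 158.53005007 148.3217924 ] [578.45744828 187.02248278 174.97719605]
[ 0.14368482 98.67790773]
wrist handle 0 0
```

All six coils stand with tops near 55, so both pockets are filled and seated. The handle centre is about (515,173) with the box yawed 0.144 rad. Next I hover above it with the tool turned.

Request:
servo_tool(moves=[-0.005,0.03,0.03,-0.02,0.5,-0.012,0.09,0.07,-0.055,0.5,-0.02,0.17,0.11,-0.09,0.5,-0.03,0.26,0.15,-0.125,0.5,-0.04,0.35,0.15,-0.16,0.5,-0.05,0.44,0.15,-0.19,0.5,-0.056,0.51,0.15,-0.204,0.5,-0.059,0.55,0.15,-0.204,0.5,-0.059,0.56,0.15,-0.204,0.5,-0.059,0.56,0.15,-0.204,0.5,-0.059,0.56,0.15,-0.204,0.5])

```text
t: 12.0
eef_pos: [514.4, 172.0, 251.5]
tcp_rot: [3.141, 0.001, 0.143]
ft_force: [0.5, -0.6, 0.5]
opening: 0.501
grip_force: 0.0
```

```bash
python3 w.py w8; python3 - <<'E'
from h import *
c=dict(np.load("w8.npz")); w=cloud(c,c["d"])
m=(w[...,2]>155)&(w[...,2]<180)&(abs(w[...,1]-172-.144*(w[...,0]-515))<25)&(w[...,0]>430)&(w[...,0]<600)
q=w[m]; print(len(q),q.mean(0),q.min(0),q.max(0)); print(np.polyfit(q[:,0],q[:,1],1), np.polyfit(q[:,0],q[:,1],1)@[515,1])
h=cv2.cvtColor(c["p"],cv2.COLOR_BGR2HSV); r=cv2.inRange(h,(0,130,70),(8,255,255))|cv2.inRange(h,(172,130,70),(180,255,255))
k,l,s,ce=cv2.connectedComponentsWithStats(r)
for i in range(1,k):
    if s[i,4]>8: print(s[i],ce[i].round(1),np.median(w[l==i],0).round(1))
E
```

```text
12.0 [514.42937721 171.95530225 251.54700445] [3.14121888e+00 1.10828479e-03 1.43044803e-01] cam [587.49847339 183.88176949 422.06854224]
(554, 223) 607 ztop 55.5 ctr [538.5 -49.   55.5] rad 14.9
(612, 238) 225 ztop 55.5 ctr [ 531.5 -109.6   55.5] rad 13.4
(534, 282) 541 ztop 55.5 ctr [476.6 -48.   55.5] rad 14.3
(588, 290) 572 ztop 55.7 ctr [ 475.8 -104.1   55.7] rad 14.8
3126 [520.37652746 172.69821814 166.20349455] [452.94801852 157.32618995 157.83708157] [580.33304603 186.47295188 169.75214371]
[ 0.14046598 99.60301693] 171.94299891765462
```

View pics/w8.png

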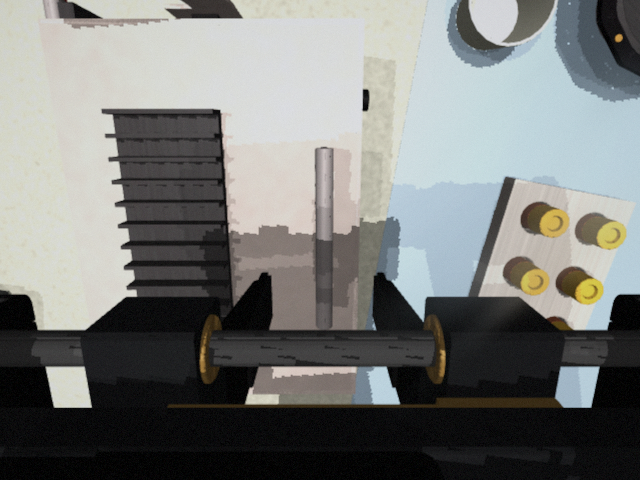

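The bar lies centred between the fingers at u≈324, parallel to the tool. I'll descend and grip it, and measure the pointer from the fixed cameras.

Request:
servo_tool(moves=[0.003,0,-0.03,0,0.5,0.003,0,-0.09,0,0.5,0.003,0,-0.16,0,0.5,0.003,0,-0.21,0,0.5,0.003,0,-0.25,0,0.5,0.003,0,-0.265,0,0.5,0.003,0,-0.27,0,0.5,0.003,0,-0.27,0,0.5,0.003,0,-0.27,0,0.4,0.003,0,-0.27,0,0.3,0.003,0,-0.27,0,0.2,0.003,0,-0.27,0,0.15])

```text
t: 13.05
eef_pos: [515.9, 172.6, 144.9]
tcp_rot: [3.142, -0.001, 0.143]
ft_force: [0.3, 0.0, -0.9]
opening: 0.277
grip_force: 0.0
```

Request:
servo_tool(moves=[0,0,0,0,0.1,0,0,0,0,0,0,0,0,0,0,0,0,0,0,0,0,0,0,0,0])

```text
t: 13.47
eef_pos: [516.0, 171.0, 144.5]
tcp_rot: [3.139, 0.0, 0.143]
ft_force: [0.5, -12.5, 2.1]
opening: 0.118
grip_force: 30.0
```

```bash
python3 - <<'E'
from h import *
from scipy.optimize import least_squares
obs=[]
for n in ["scene","top"]:
    c=dict(np.load(f"{n}0.npz")); w=cloud(c,c["d"])
    h=cv2.cvtColor(c["p"],cv2.COLOR_BGR2HSV); r=cv2.inRange(h,(0,110,60),(8,255,255))|cv2.inRange(h,(172,110,60),(180,255,255))
    r[:, :]*=1; k,l,s,ce=cv2.connectedComponentsWithStats(r)
    for i in range(1,k):
        b=s[i]
        if (n=="scene" and 420<ce[i][0]<455 and 125<ce[i][1]<185) or (n=="top" and 145<ce[i][0]<200 and 170<ce[i][1]<200): print(n,b,ce[i].round(1),np.median(w[l==i],0).round(1))
    a=.1425; ex=np.array([np.cos(a),np.sin(a),0]); ef=np.array([np.sin(a),-np.cos(a),0]); H=np.array([516.5,172.2,0])-195*ef; H[2]=105
    print("hinge",H)
    for off in (155,165,175):
        print(n,off,"pivot",proj(c,H+off*ex).round(1),[(t,proj(c,H+off*ex+150*(np.cos(t)*ef+np.sin(t)*np.array([0,0,1]))).round(1).tolist()) for t in (.6,.7,.8,.9,1.)])
E
```

```text
scene [434 142   5   9  29] [435.7 145.6] [669.6 298.6 213.5]
scene [437 153   1   1   1] [437. 153.] [662.1 329.1 176.2]
scene [438 156   1   1   1] [438. 156.] [660.1 341.7 160.8]
scene [439 159   1   1   1] [439. 159.] [657.1 356.9 143.4]
scene [441 164   4   5  15] [442.2 166.1] [656.1 384.7 108.7]
hinge [488.80644788 365.22348865 105.        ]
scene 155 pivot [437.7 164.9] [(0.6, [423.8, 159.2]), (0.7, [425.7, 153.1]), (0.8, [427.7, 147.1]), (0.9, [429.8, 141.3]), (1.0, [432.0, 135.8])]
scene 165 pivot [441.4 165.9] [(0.6, [427.8, 160.2]), (0.7, [429.7, 154.1]), (0.8, [431.7, 148.1]), (0.9, [433.8, 142.3]), (1.0, [436.0, 136.8])]
scene 175 pivot [445.1 166.8] [(0.6, [431.8, 161.2]), (0.7, [433.7, 155.1]), (0.8, [435.7, 149.1]), (0.9, [437.9, 143.3]), (1.0, [440.1, 137.8])]
top [178 179   5   4  16] [179.9 180.3] [666.6 300.4 221. ]
top [156 191   4   1   4] [157.5 191. ] [654.3 386.2 115.8]
hinge [488.80644788 365.22348865 105.        ]
top 155 pivot [158.1 196.1] [(0.6, [197.1, 184.9]), (0.7, [192.4, 184.7]), (0.8, [187.4, 184.5]), (0.9, [181.9, 184.5]), (1.0, [176.1, 184.6])]
top 165 pivot [157.7 192.4] [(0.6, [196.6, 181.1]), (0.7, [192.0, 180.8]), (0.8, [186.9, 180.6]), (0.9, [181.4, 180.6]), (1.0, [175.6, 180.7])]
top 175 pivot [157.3 188.7] [(0.6, [196.1, 177.2]), (0.7, [191.5, 176.9]), (0.8, [186.4, 176.7]), (0.9, [180.9, 176.6]), (1.0, [175.1, 176.7])]
```

The grip is on the bar, with 12 N of side load to relieve by about 2 mm. I'll compute the lid arc and fit the pointer angle.

```bash
cat > arc.py <<'E'
import numpy as np
ef=np.array([.142,-.99,0])
def P(t): return (195*np.cos(t)-56*np.sin(t))*ef+np.array([0,0,195*np.sin(t)+56*np.cos(t)])
def tab(t0,ts,extra=(0,0,0)):
    for t in ts: print(round(t,3),((P(t)-P(t0)+extra)/400).round(4).tolist())
E
python3 - <<'E'
from arc import *; from h import *; from scipy.optimize import least_squares
tab(0,np.arange(.02,.42,.035),(0.2,-1.5,0)); print(); tab(.405,np.arange(.44,.81,.035))
C={n:dict(np.load(f"{n}0.npz")) for n in ("scene","top")}
ex=np.array([.99,.142,0]); ez=np.array([0,0,1.]); H0=np.array([488.8,365.2,105])
obs={"scene":[(442.2,166.1),(435.7,145.6)],"top":[(157.5,191.5),(179.9,180.3)]}
def f(x,full=True):
    th,r,o1,o2,h,dz=x; Pv=H0+h*ef; a=Pv+o1*ex; b=Pv+o2*ex+r*(np.cos(th)*ef+np.sin(th)*ez); e=[]
    for n in C: e+= list(proj(C[n],a)-obs[n][0])+list(proj(C[n],b)-obs[n][1])
    return np.r_[e,(r-148)/6,h/2,dz/2,(o2-o1)/3]
s=least_squares(f,[.87,148,167,167,0,0]); print(s.x.round(3),s.fun.round(1))
E
```

```text
0.02 [0.0001, -0.0009, 0.0097]
0.055 [-0.0007, 0.0046, 0.0266]
0.09 [-0.0016, 0.0107, 0.0432]
0.125 [-0.0025, 0.0173, 0.0597]
0.16 [-0.0036, 0.0245, 0.0759]
0.195 [-0.0047, 0.0323, 0.0918]
0.23 [-0.0059, 0.0406, 0.1075]
0.265 [-0.0071, 0.0494, 0.1228]
0.3 [-0.0085, 0.0588, 0.1378]
0.335 [-0.0099, 0.0686, 0.1525]
0.37 [-0.0114, 0.079, 0.1668]
0.405 [-0.0129, 0.0899, 0.1808]

0.44 [-0.0016, 0.0114, 0.0136]
0.475 [-0.0033, 0.0232, 0.0267]
0.51 [-0.0051, 0.0354, 0.0394]
0.545 [-0.0069, 0.0481, 0.0517]
0.58 [-0.0088, 0.0612, 0.0635]
0.615 [-0.0107, 0.0747, 0.0749]
0.65 [-0.0127, 0.0886, 0.0857]
0.685 [-0.0148, 0.1029, 0.0961]
0.72 [-0.0169, 0.1175, 0.1059]
0.755 [-0.019, 0.1325, 0.1153]
0.79 [-0.0212, 0.1477, 0.1241]
[  0.884 140.55  167.596 168.365  -0.359   0.   ] [ 0.2 -0.  -0.3 -0.6 -0.  -0.   0.5 -0.2 -1.2 -0.2  0.   0.3]
```

Request:
servo_tool(moves=[0,-0.001,0.01,0,0,-0.001,0.005,0.027,0,0,-0.002,0.011,0.043,0,0,-0.003,0.017,0.06,0,0,-0.004,0.025,0.076,0,0,-0.005,0.032,0.092,0,0,-0.006,0.041,0.108,0,0,-0.007,0.049,0.123,0,0,-0.009,0.059,0.138,0,0,-0.01,0.069,0.153,0,0,-0.011,0.079,0.167,0,0,-0.013,0.09,0.181,0,0])

```text
t: 14.47
eef_pos: [510.6, 207.6, 217.9]
tcp_rot: [3.139, -0.001, 0.143]
ft_force: [3.5, -11.0, 3.3]
opening: 0.117
grip_force: 30.0
```

Request:
servo_tool(moves=[-0.002,0.011,0.014,0,0,-0.003,0.023,0.027,0,0,-0.005,0.035,0.039,0,0,-0.007,0.048,0.052,0,0,-0.009,0.061,0.064,0,0,-0.011,0.075,0.075,0,0,-0.013,0.089,0.086,0,0,-0.015,0.103,0.096,0,0,-0.017,0.118,0.106,0,0,-0.019,0.133,0.115,0,0,-0.021,0.148,0.124,0,0,-0.021,0.148,0.124,0,0])

```text
t: 15.47
eef_pos: [502.4, 267.7, 269.1]
tcp_rot: [3.14, -0.003, 0.143]
ft_force: [0.7, -10.9, 13.6]
opening: 0.117
grip_force: 30.0
```

```bash
python3 - <<'E'
from h import *
for n in ("scene","top"):
    p,d=read_camera(n); np.savez(f"{n}9",p=p,d=d,**get_calibration(n))
    a=p[90:240,280:480] if n=="scene" else p[165:315,100:300]
    globals()[n]=cv2.resize(a,None,fx=4,fy=4,interpolation=2)
cv2.imwrite("pics/s9.png",scene)
p,d=read_camera("wrist"); np.savez("w9",p=p,d=d,**get_calibration("wrist")); print(state())
E
```

```text
{'t': 15.6167, 'joints': array([ 0.37355428,  0.35874732,  1.62806826, -0.00276252,  1.15232919,
        1.80227612]), 'qvel': array([-0.0037281 , -0.00058574,  0.00177921,  0.0001307 ,  0.00064275,
       -0.00205345]), 'tau': array([ 5.48958465e+00, -4.57776940e+01, -2.41305166e+01,  2.45296687e+00,
       -1.04685064e+00,  4.18269366e-02]), 'eef_pos': array([502.44044301, 266.97974251, 268.76034325]), 'tcp_rot': array([ 3.13969442e+00, -2.96092865e-03,  1.43196785e-01]), 'ft_force': array([ 1.02752674, -9.96616958, 12.59818049]), 'moment': array([-1.90109412e+00, -6.92440431e-03, -9.33056679e-04]), 'grip_force': 30.00446766614914, 'opening': 0.11832089544959479}
```

View pics/s9.png

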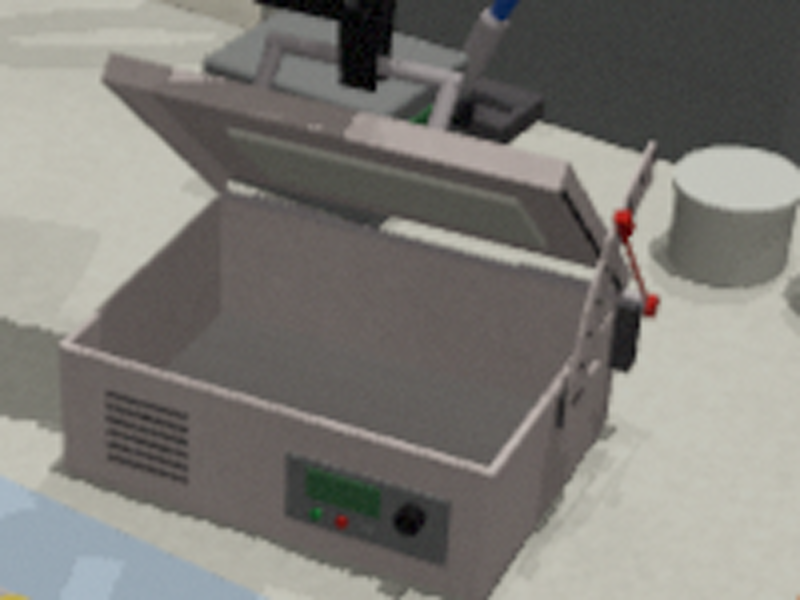

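The lid is held open at about 0.795 rad. Its black line (scene pixels (420,138) to (429,152)) is shallower than the red pointer ((442,166) to (436,146)), so it needs to go a little further.

```bash
cat > red.py <<'E'
from h import *; from arc import ef
import sys
ex=np.array([.99,.142,0]); ez=np.array([0,0,1.]); H0=np.array([488.8,365.2,105])
def red(n):
    c=dict(np.load(n+".npz")); w=cloud(c,c["d"]); h=cv2.cvtColor(c["p"],cv2.COLOR_BGR2HSV); r=cv2.inRange(h,(0,110,50),(8,255,255))|cv2.inRange(h,(172,110,50),(180,255,255))
    r[:100 if n[0]=="s" else 0]=0; k,l,s,ce=cv2.connectedComponentsWithStats(r)
    for i in range(1,k):
        q=np.median(w[l==i],0); v=q-H0
        if s[i,4]>3 and abs(v@ex-168)<20 and np.hypot(*q[:2]-[660,330])<120: print(n,s[i],ce[i].round(1),q.round(1),"off",round(v@ex,1),"f",round(v@ef,1),"z",round(v[2],1),"ang",round(np.arctan2(v[2],v@ef),3),"r",round(np.hypot(v[2],v@ef),1))
    return c
if __name__=="__main__":
    for n in sys.argv[1:]:
        c=red(n)
        if n[0]!="w":
            for t in (.8,.84,.88,.92): print(n,t,"lid corner",proj(c,H0+150*ex+225*(np.cos(t)*ef+np.sin(t)*ez)).round(1),"r150",proj(c,H0+150*ex+150*(np.cos(t)*ef+np.sin(t)*ez)).round(1),"ptr140",proj(c,H0+168*ex+140*(np.cos(t)*ef+np.sin(t)*ez)).round(1))
    
E
python3 red.py w9 top9 scene9
python3 - <<'E'
from arc import *
tab(.795,[.81,.825,.84,.855,.87,.88])
E
```

```text
w9 [183   0  32  11 195] [196.7   4.1] [655.7 385.5 113.3] off 168.1 f 3.6 z 8.3 ang 1.162 r 9.1
top9 [178 179   5   4  15] [180.  180.4] [666.2 300.  219.2] off 166.4 f 89.7 z 114.2 ang 0.905 r 145.2
top9 [156 191   4   1   4] [157.5 191. ] [654.8 387.7 112.8] off 167.5 f 1.3 z 7.8 ang 1.407 r 7.9
top9 0.8 lid corner [204.  180.1] r150 [187.6 186.5] ptr140 [184.7 180.3]
top9 0.84 lid corner [200.7 180.1] r150 [185.5 186.5] ptr140 [182.7 180.2]
top9 0.88 lid corner [197.4 180.1] r150 [183.3 186.5] ptr140 [180.6 180.2]
top9 0.92 lid corner [193.9 180.1] r150 [181.  186.5] ptr140 [178.5 180.2]
scene9 [434 142   5   9  29] [435.7 145.6] [670.9 296.6 215.9] off 170.5 f 93.8 z 110.9 ang 0.869 r 145.2
scene9 [441 164   4   5  15] [442.2 166.1] [656.2 383.  108.1] off 168.2 f 6.2 z 3.1 ang 0.464 r 6.9
scene9 0.8 lid corner [419.8 136.3] r150 [425.7 146.6] ptr140 [433.6 149.7]
scene9 0.84 lid corner [421.1 132.6] r150 [426.6 144.3] ptr140 [434.4 147.5]
scene9 0.88 lid corner [422.5 129. ] r150 [427.4 142. ] ptr140 [435.2 145.4]
scene9 0.92 lid corner [423.9 125.4] r150 [428.3 139.7] ptr140 [436.  143.3]
0.81 [-0.001, 0.0067, 0.0036]
0.825 [-0.0019, 0.0134, 0.007]
0.84 [-0.0029, 0.0201, 0.0104]
0.855 [-0.0039, 0.0269, 0.0137]
0.87 [-0.0048, 0.0338, 0.0168]
0.88 [-0.0055, 0.0384, 0.0189]
```

Request:
servo_tool(moves=[-0.001,0.007,0.004,0,0,-0.002,0.013,0.007,0,0,-0.003,0.02,0.01,0,0,-0.004,0.027,0.014,0,0,-0.005,0.034,0.017,0,0,-0.0055,0.038,0.019,0,0,-0.0055,0.038,0.019,0,0,-0.0055,0.038,0.019,0,0,-0.0055,0.038,0.019,0,0])

```text
t: 16.37
eef_pos: [500.2, 282.4, 276.1]
tcp_rot: [3.14, -0.003, 0.143]
ft_force: [0.2, -6.8, 10.4]
opening: 0.117
grip_force: 30.0
```

```bash
python3 - <<'E'
from h import *
s=state(); print(s["eef_pos"],s["ft_force"])
for n in ("scene","top","wrist"):
    c=get_calibration(n); p,d=read_camera(n); np.savez(f"{n}10",p=p,d=d,**c)
E
python3 - <<'E'
from red import *
for n in ("scene10","top10"):
    c=red(n); w=cloud(c,c["d"])
    # lid plane fit: points of the lid (top face from top, underside from scene) in hinge coords
    v=w-H0; a=v@ex; f=v@ef; z=v[...,2]
    m=(abs(a)<145)&(abs(a)>75)&(np.hypot(f,z)>110)&(np.hypot(f,z)<235)&(z>60)&(f>50)&(c["d"]>0)
    F,Z=f[m],z[m]; th0=.88
    for it in range(4):
        nrm=-np.sin(th0)*F+np.cos(th0)*Z; med=np.median(nrm); k=abs(nrm-med)<6
        A=np.cov(F[k],Z[k]); e=np.linalg.eigh(A)[1][:,1]; th0=np.arctan2(*(e*np.sign(e[0]))[::-1])
    print(n,k.sum(),"lid angle",th0,"offset",med)
p=np.load("scene10.npz")["p"][105:185,385:465]; q=cv2.resize(p,(600,600),interpolation=cv2.INTER_CUBIC); cv2.imwrite("pics/s10.png",q)
E
```

```text
[500.19142987 282.44333969 276.08408807] [ 0.20265216 -6.84115523 10.38802986]
scene10 [433 142   6   9  31] [435.5 145.5] [670.2 298.8 215. ] off 170.1 f 91.5 z 110.0 ang 0.877 r 143.1
scene10 [441 164   4   5  15] [442.2 166.1] [656.9 383.5 108.3] off 169.0 f 5.7 z 3.3 ang 0.528 r 6.6
scene10 746 lid angle 0.8633242963903294 offset 15.808559991309195
top10 [178 179   5   4  16] [179.9 180.3] [666.8 299.9 220.7] off 166.9 f 89.9 z 115.7 ang 0.91 r 146.5
top10 [156 191   4   1   4] [157.5 191. ] [654.5 386.4 114.8] off 167.0 f 2.5 z 9.8 ang 1.318 r 10.1
top10 1079 lid angle 0.8511768568031968 offset 22.053218525062036
```

View pics/s10.png

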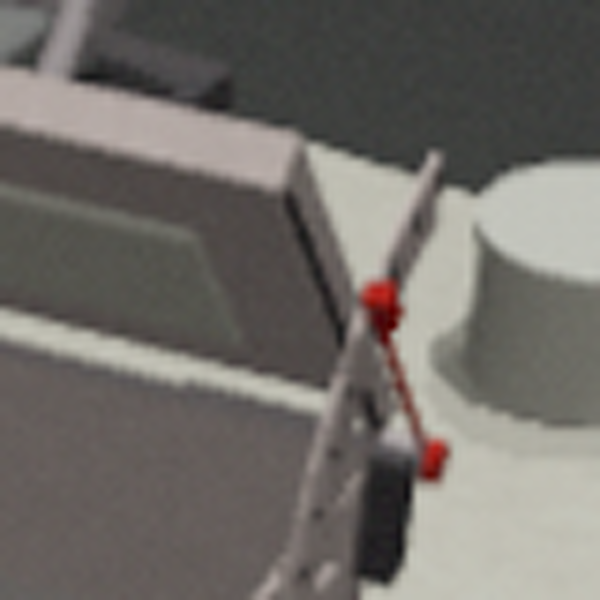

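The crop shows the black line from (287,197) to (345,340) and the pointer from (432,460) to (381,300), nearly parallel. I'll do one joint fit.

```bash
python3 - <<'E'
from red import *; from scipy.optimize import least_squares
C={n:dict(np.load(n+".npz")) for n in ("scene10","top10")}
obs={"scene10":[(442.2,166.1),(435.6,145.55)],"top10":[(157.5,191.3),(179.93,180.33)]}
D=lambda t:np.cos(t)*ef+np.sin(t)*ez
for rp,sr in ((148,4),(145,10),(140,50)):
    def f(x):
        th,r,o1,o2,tl=x[:5]; S={"scene10":x[5:7],"top10":x[7:9]}; e=[]
        for n in C:
            e+=list(proj(C[n],H0+o1*ex)+S[n]-obs[n][0])+list(proj(C[n],H0+o2*ex+r*D(th))+S[n]-obs[n][1])
        a=proj(C["scene10"],H0+150*ex+225*D(tl))+x[5:7]; b=proj(C["scene10"],H0+150*ex+140*D(tl))+x[5:7]; n_=np.array([-(b-a)[1],(b-a)[0]]); n_/=np.linalg.norm(n_)
        e+=[n_@(np.array(q)-a) for q in ((423.27,131.27),(431,150.33))]
        return np.r_[np.array(e)/.3,(r-rp)/sr,(o2-o1)/2,x[5:]/1.]
    s=least_squares(f,[.88,148,167,167,.88,0,0,0,0]); cov=np.linalg.inv(s.jac.T@s.jac)
    print(s.x.round(3),"sd",np.sqrt(np.diag(cov))[[0,1,4]].round(3),s.fun.round(1))
E
```

```text
[ 8.84000e-01  1.38788e+02  1.66390e+02  1.67187e+02  8.73000e-01
  4.71000e-01  1.50000e-01 -2.13000e-01 -4.28000e-01] sd [0.005 1.487 0.009] [ 0.6  0.3 -0.4 -0.4 -0.2  0.5  0.3 -0.4  0.3 -0.6 -2.3  0.4  0.5  0.2
 -0.2 -0.4]
[ 8.84000e-01  1.37502e+02  1.66416e+02  1.67167e+02  8.73000e-01
  4.38000e-01  4.20000e-02 -1.13000e-01 -4.80000e-01] sd [0.006 1.584 0.009] [ 0.5 -0.1 -0.3 -0.   0.1  0.3 -0.1 -0.1  0.3 -0.6 -0.7  0.4  0.4  0.
 -0.1 -0.5]
[ 8.84000e-01  1.37312e+02  1.66419e+02  1.67165e+02  8.73000e-01
  4.33000e-01  2.60000e-02 -9.80000e-02 -4.87000e-01] sd [0.006 1.604 0.009] [ 0.5 -0.2 -0.3  0.   0.2  0.3 -0.1 -0.1  0.3 -0.6 -0.1  0.4  0.4  0.
 -0.1 -0.5]
```

Request:
servo_tool(moves=[0,0.0015,0.0007,0,0,-0.0005,0.003,0.0015,0,0,-0.0005,0.003,0.0015,0,0,-0.0005,0.003,0.0015,0,0,-0.0005,0.003,0.0015,0,0,-0.0005,0.003,0.0015,0,0,-0.0005,0.003,0.0015,0,0,-0.0005,0.003,0.0015,0,0])

```text
t: 17.18
eef_pos: [500.0, 283.6, 276.6]
tcp_rot: [3.14, -0.003, 0.143]
ft_force: [1.5, -8.2, 10.2]
opening: 0.117
grip_force: 30.0
```

```bash
python3 - <<'E'
from h import *
s=state(); print(s["t"],s["eef_pos"],s["ft_force"],s["grip_force"],abs(s["qvel"]).max()); p0=np.array([516,171,144.5]); print("theta",2*np.arcsin(np.linalg.norm(s["eef_pos"]-p0)/405.8))
job_done()
E
```

```text
17.1833 [500.01943518 283.60192928 276.6226863 ] [ 1.49979998 -8.24119611 10.21688495] 30.00532329082489 0.0008605892203718447
theta 0.8880908168981361
the job is handed in; nothing more can be done
```

I handed the job in at 17 s: both empty pockets hold seated, upright spares, one spare is left in the tray, and the lid is held steady by its handle at about 0.88 rad (pointer measured at about 0.884, within roughly 0.01 rad).

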